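Move the battery pack from its charger to the bench sander

ROBOT

A 6-joint arm with a two-finger parallel gripper is mounted at the origin on the work surface. World frame = base frame: x ahead of the robot, y to its left, z up, the work surface at z = 0. Lengths are in mm, angles in rad, forces in N, time in s.
With the tool pointing down it reaches from about 350 to 775 mm from the base axis. Payload 7.3 kg.
Tool frame: the origin (TCP) lies at the very end of the fingers, on their centre line; the grasp point (between the pads) lies 19 mm behind it; z points along the fingers, y is the line along which they close (so a half turn about z gives the same grasp; the last joint's range is limited). The gripper opens to 92 mm and grips with 3 to 60 N. Pads are 19 mm wide; open, the fingers measure 130 mm over their backs; the gripper's body (75 mm by 190 mm) begins 47 mm behind the grasp point.
Start: joints at [-1.321, 0.342, 1.524, -0, 1.275, -0.146], TCP at [202.436, -484.425, 191.941] pointing down, gripper open.
Joint ranges: [-2.53, 2.53], [-0.77, 2.02], [0.04, 2.7], [-1, 4.14], [0.28, 2.66], [-3.11, 3.11]. Speed limits (rad/s): [2.57, 2.57, 3.14, 3.14, 3.14, 3.14].

INTERFACE

Orientations are given as [roll, pitch, yaw] about the fixed x, y, z axes, in that order (R = Rz(yaw) Ry(pitch) Rx(roll)).
In Python, from plant import * gives the robot as it stands.
- The arm moves only by the tool arm_command, never from a script. Its arguments are lists of equal length, an entry for each row: "gripper": the finger opening in mm, from 0 to 91.8; "dp": the shift along the tool's x, y, z in units of 25 mm (1.0 is 25 mm), a list of three; "twist": the turn about the tool's z in units of 5 degrees (1.0 is 5 degrees). A call has exactly 5 rows; each row shifts and turns the commanded pose from where the row before left it, along the tool's axes as they then stand; what a row does not reach is not made up. A row lasts 1/8 s, in which the tool goes at most 62.5 mm and 10.7 degrees, less where a joint would pass 70% of its speed; a pose out of reach is approached as far as the arm can. A call is refused whole if a number of a shift passes 1 or a number of a turn 1, either way. A call with a gripper value outside its range is refused whole. The fingers move at their own pace and stop on an object; the grip force is fixed at half the most. Time passes only in rows, so rows that do not move let the fingers close, or fill a call up. It gives the time, the measured TCP pose, the force, the opening and the grip force at its end, in the units of the state.
- get_obs(): the state, without advancing time (a new reading comes with each control period).
- capture(name): name is "scene" or "top" or "wrist"; returns the picture (400x640x3 uint8, red, green, blue); there is no depth.
- get_calibration(name): a dict with "mtx" (3x3 intrinsics, pixels), "position" and "attitude" of the camera in the world; the wrist camera has in their place "mount" (4x4, takes a point from camera to tool coordinates, whose origin is the TCP and whose axes are the flange's). Camera axes: x right, y down, z forward; pixel columns grow to the right and rows downward; lengths in mm; the calibration is good to about 2 mm. A picture is of the moment at which its call begins: read the wrist's pose just before it. get_calibration takes no time and is no camera call.
- close_job(): hands the job in; it is judged then, once.
The state is a dict: "time": time; "joint_positions": joint angles; "dq": joint speeds; "tau": joint torques, N m; "tool_pos": TCP position; "tcp_rot": TCP orientation; "contact_force": force on the tool from outside, world axes, zero at the start; "moment": the same for the moment, N m; "grip_width": finger opening in mm; "finger_force": force on a finger pad.
Only numpy, scipy, OpenCV 4.12 (cv2) and the standard library are available. Lean on these libraries where they do the work, as an engineer would, in place of code of your own. Each camera call takes 0.05 s, during which the arm holds its last target. There are 200 camera calls.

TASK

Unclip the charged battery pack from its charger by gently pinching its two side tabs together, lift it out, and fit it into the battery bay of the bench disc sander, pressing it down against the sprung contacts until it is fully home and both tabs have snapped out and hold it there, then let go. Never force it into or out of either bay, do not squeeze the tabs hard, and leave the other things on the bench alone.

Things in the scene. Friction and masses are not known exactly. Their poses are not given: they have to be found in the camera images.
- pack_center (a point): Centre of the upright black battery pack, half-way up. Core 34 (x) x 25 (y) x 75 mm (z); round its lowest 28 mm a foot 34 x 48 mm. A grey sprung tab on its +y and on its -y side. Pinch the tabs from above, closing along the pack's y, with fingertips no lower than this centre (the foot and bay rim are below) and up to 15 mm above it. Held so, it can be carried. Half turn about z: the same.
- pack: The same pack: origin at the centre of its underside, 37.5 mm below pack_center, z up; 0.12 to 0.25 kg. More than 80 N of finger contact (both fingers added) cracks the tabs; 20 to 30 N a finger is ample. At each tab's foot a barb, bevelled below, sticks out 5 mm past the tab (to y = +-29 mm), its flat top 10 mm above the underside.
- tab_a (a joint): Inward travel (m) of the tab on the pack's +y side: 0 = out, 0.006 = fully in, pushing back 4 N to 8 N. Both tabs are upright plates 18 mm wide (x), from 1 to 66 mm above the underside, ribbed where to pinch; outer faces 48 mm apart when out, 36 mm fully in. Each must go in 4 to 5 mm for its barb to come clear of a bay's wall.
- tab_b (a joint): Inward travel (m) of the tab on the pack's -y side, a mirror image of tab_a: 0 = out, 0.006 = fully in.
- charger: The charger, fixed to the bench: a black bay with a low grey box (60 x 64 x 22 mm) on its +x side. Origin on the bench under the bay's centre. More than 50 N between pack and charger breaks it.
- charger_bay (a point): Centre of the charger bay's floor, 8 mm above the bench. Bay 37 (x) x 51 mm (y) inside, walls 20 mm high, then a flared rim to 28 mm over the floor, 70 mm across y outside. Windows in the y-side walls, from the floor up to 12 mm, catch the barbs. The pack starts snapped in, underside on this floor, axes in line, 1.5 mm play sideways, 2 mm upwards.
- sander: The bench disc sander, fixed: grey base 180 x 140 x 8 mm; at its -x end a black battery bay just like the charger's, empty, and 110 mm along +x from it a motor, disc and work table up to 114 mm high. Origin on the bench under the bay's centre. More than 50 N between pack and sander (bay included) breaks it: press at 15 mm/s or slower.
- sander_bay (a point): Point on the sander base's top, 8 mm above the bench, under the bay's centre, axes as the sander's. The bay is clamped on a bracket with its floor 0 to 13 mm above this point: this differs each time, is not measured, and must be felt. Pack goes in upright, its y along the bay's y, either way round.
- contacts_mid (a point): Point on the sander base (same as sander_bay) under a brass plate on a spring amid the bay's floor: plate top 8 mm over the floor, pushed flush with it by 5 N rising to 10 N. Press the held pack past this until it meets the floor (force climbs steeply); its barbs are then 2 mm below the walls' edge: free the tabs there and they catch. Freed over 2 mm too high, they jam and the pack stays up.
- jar: Small paint jar, 38 mm across, 45 mm high, loose, near the robot; origin at its underside. Leave alone.
- mug: White mug, 76 mm across, 85 mm high, loose, at the left; origin at its underside. Leave alone.
- spraycan: Spray can, 52 mm across, 160 mm high, loose, at the right; origin at its underside. Leave alone.
- glue: Glue bottle, 44 mm across, 110 mm high, loose, at the far side; origin at its underside. Leave alone.
Things that resemble listed ones, but are neither listed nor needed, are in the scene too. What is shaped like the charger but turquoise is not meant. What is shaped like the pack but blue is not meant.

How it is judged (in metres and radians):
On the way:
1. the pack is freed and lifted out of the charger: its underside at least 40 mm above the charger's bay floor (z of pack in the frame of charger_bay above 0.04 m), for 0.2 s.
At the end, for the whole second after the job is handed in: The pack is latched in the sander bay: centred within 3.5 mm, underside at most 16.5 mm above the sander base, upright within 5 degrees, in line with the bay within 7 degrees, both tabs sprung out again (less than 2.5 mm in, so the barbs have caught), at rest and released (horizontal distance between pack and sander_bay below 0.0035 m and z of pack in the frame of sander_bay below 0.0165 m and angle between pack's own z axis and vertical below 0.09 rad and angle between the y axis of pack and the y axis of sander_bay, either way round below 0.12 rad and value of joint each of tab_a, tab_b below 0.0025 m and linear speed of pack below 0.02 m/s and contact force between the fingers and pack below 0.1 N); the robot touches nothing.
It fails at once if the pack and the charger press on each other with more than 50 N (contact force between pack and charger above 50 N).
It fails at once if the pack and the sander press on each other with more than 50 N (contact force between pack and sander above 50 N).
It fails at once if the fingers squeeze the pack's tabs with more than 80 N in all (contact force between the fingers and pack above 80 N).
It fails at once if a bystander is moved by more than 30 mm (distance of any of jar, mug, spraycan, glue from where it was at the start of the episode above 0.03 m).
It also fails if it takes over 67 s, if anything falls off the work surface, if the arm or the gripper's body presses on something with over 40 N, if the wrist force passes 120 N, or if a joint passes its speed limit or range.

## Working session

There is one attempt and no reset: what is moved stays moved. The work goes in short steps, Python scripts to look and compute and a tool call to move; the robot and the scene stay as the last step left them, time stands still between calls to the robot, and variables do not carry over. Pictures are saved under pics/ and viewed, at most 10 in all, crops included, and the job is handed in when it is done.

Besides the shell and the picture viewer there is one more tool, called after "Request:" by a JSON object that holds its "name" and its "arguments". arm_command: Moves the arm, as the interface text tells. Its arguments: {"type":"object","properties":{"gripper":{"type":"array"},"dp":{"type":"array"},"twist":{"type":"array"}},"required":["gripper","dp","twist"]}

```bash
mkdir -p pics; ls; python3 - <<'E'
from plant import *
import cv2,numpy as np
o=get_obs();print(o)
for n in("scene","top"):
    im=capture(n);cv2.imwrite(f"pics/{n}0.png",im[:,:,::-1]);print(n,get_calibration(n))
print(get_calibration("wrist"))
E
```

```text
pics
{'time': 0.0, 'joint_positions': array([-1.32099819e+00,  3.42740675e-01,  1.52500962e+00, -1.72521661e-05,
        1.27540467e+00, -1.46017369e-01]), 'dq': array([-4.73793537e-04, -4.83003649e-05,  1.15338456e-03,  1.36521919e-03,
       -2.43005475e-03,  2.27177172e-04]), 'tau': array([-1.48338622e-03, -4.31247175e+01, -2.44224304e+01,  7.15863495e-02,
        5.58611273e-02, -1.08374181e-04]), 'tool_pos': array([ 202.31101253, -483.95440829,  191.2382747 ]), 'tcp_rot': array([-3.14004457e+00, -2.10992718e-04,  3.95820375e-01]), 'contact_force': array([-0.37930309, -0.46828237, -0.01195913]), 'moment': array([-0.03346693, -0.03127661, -0.00237179]), 'finger_force': 0.0, 'grip_width': 92.0570276451597}
scene {'mtx': array([[485.68942704,   0.        , 320.54158785],
       [  0.        , 485.68942704, 197.39021383],
       [  0.        ,   0.        ,   1.        ]]), 'position': array([1027.33812884,  924.58626403,  900.84454155]), 'attitude': array([-2.24665821,  0.00661116,  2.61795662])}
top {'mtx': array([[414.19935652,   0.        , 312.25890074],
       [  0.        , 414.19935652, 206.00707287],
       [  0.        ,   0.        ,   1.        ]]), 'position': array([ 399.79772679,    2.33932839, 1157.49941818]), 'attitude': array([-3.01088602e+00, -6.67630983e-04, -1.56489577e+00])}
{'mtx': array([[355.26758659,   0.        , 319.74984959],
       [  0.        , 355.26758659, 203.70340113],
       [  0.        ,   0.        ,   1.        ]]), 'mount': array([[ 3.93010973e-04, -9.67514960e-01, -2.52813465e-01,
         6.78320591e+01],
       [ 9.99999850e-01,  2.83688189e-04,  4.68876716e-04,
         9.38136172e-01],
       [-3.81925043e-04, -2.52813611e-01,  9.67514926e-01,
        -1.92262761e+02],
       [ 0.00000000e+00,  0.00000000e+00,  0.00000000e+00,
         1.00000000e+00]])}
```

View pics/top0.png

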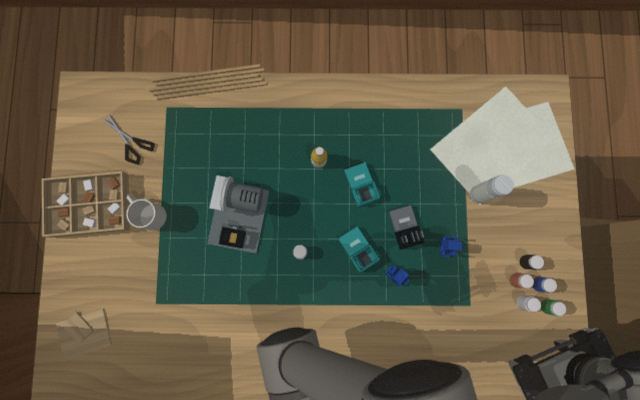

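View pics/scene0.png

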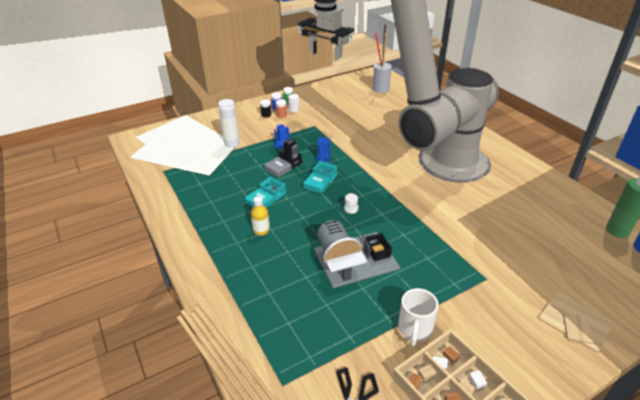

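Top view: the charger is grey at (404,218) with the black pack at (409,236). The lookalikes are the turquoise chargers at (361,185) and (360,249) and the blue packs at (451,246) and (398,275). The sander bay is at (232,237) and the jar at (300,252). I'll check the choice in one close crop.

```bash
cat > h.py <<'E'
import numpy as np,cv2
from scipy.spatial.transform import Rotation as Ro
from plant import *
def cam(n,o=None):
    c=get_calibration(n)
    if n!="wrist": return c["mtx"],Ro.from_euler('xyz',c["attitude"]).as_matrix(),np.array(c["position"])
    R=Ro.from_euler('xyz',o["tcp_rot"]).as_matrix();M=c["mount"]
    return c["mtx"],R@M[:3,:3],np.array(o["tool_pos"])+R@M[:3,3]
def ray(c,px,z):
    K,R,p=c;d=R@np.linalg.inv(K)@np.array([px[0],px[1],1.]);return p+d*(z-p[2])/d[2]
def proj(c,P):
    K,R,p=c;q=K@(R.T@(np.asarray(P,float)-p));return q[:2]/q[2]
E
python3 - <<'E'
from h import *
c=cam("top");s=cam("scene")
for n,px,z in[("chgbox",(404,218),22),("packtop",(409,236),83),("sbay",(232,237),30),("jar",(300,252),45),("can",(500,186),160),("glue",(319,152),110),("mug",(141,214),85)]:
    P=ray(c,px,z);print(n,P.round(),"scene px",proj(s,P).round())
im=cv2.imread("pics/top0.png")
a=cv2.resize(im[190:290,375:475],(400,400),interpolation=cv2.INTER_CUBIC);b=cv2.resize(im[170:270,190:290],(400,400),interpolation=cv2.INTER_CUBIC)
out=np.vstack([np.hstack([a,b])])
cv2.imwrite("pics/crop.png",cv2.convertScaleAbs(out,alpha=1.7))
E
```

```text
chgbox [ 517. -250.   22.] scene px [276. 163.]
packtop [ 464. -249.   83.] scene px [291. 142.]
sbay [462. 220.  30.] scene px [377. 244.]
jar [422.  34.  45.] scene px [351. 196.]
can [ 583. -456.  160.] scene px [228. 102.]
glue [679. -14. 110.] scene px [258. 197.]
mug [517. 448.  85.] scene px [419. 300.]
```

View pics/crop.png

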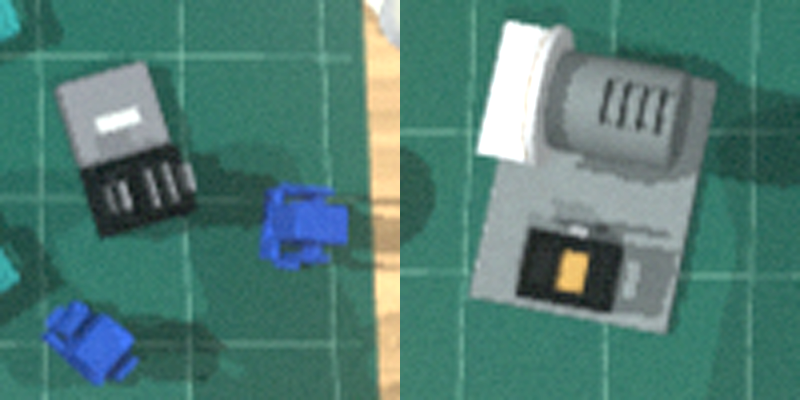

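The crop confirms it. The black pack is in the charger whose grey box is at (403,219), about (463,-260) mm with yaw about 15°. The sander bay is at about (231,237), with yaw about -11°. I'm moving above the pack now.

Request:
{"name": "arm_command", "arguments": {"gripper": [91.8,91.8,91.8,91.8,91.8], "dp": [[0.9,-0.3,0],[0.9,-0.3,0],[0.9,-0.3,0],[0.9,-0.3,0],[0.9,-0.3,0]], "twist": [0,0,0,0,0]}}

```text
time: 0.72
tool_pos: [292.2, -405.7, 191.6]
tcp_rot: [-3.141, 0.0, 0.396]
contact_force: [0.4, -0.0, -0.3]
grip_width: 91.8
finger_force: 0.0
```

Request:
{"name": "arm_command", "arguments": {"gripper": [91.8,91.8,91.8,91.8,91.8], "dp": [[0.9,-0.3,0],[0.9,-0.3,0],[0.9,-0.3,0],[0.9,-0.3,0],[0.9,-0.3,0]], "twist": [0,0,0,0,0]}}

```text
time: 1.35
tool_pos: [381.5, -327.7, 191.6]
tcp_rot: [-3.141, 0.0, 0.396]
contact_force: [-0.7, -0.2, 0.4]
grip_width: 91.8
finger_force: 0.0
```

Request:
{"name": "arm_command", "arguments": {"gripper": [91.8,91.8,91.8,91.8,91.8], "dp": [[0.9,-0.3,0],[0.9,-0.3,0],[0.9,-0.3,0],[0.9,-0.3,0],[0,0,0]], "twist": [0,0,0.5,0.5,0.5]}}

```text
time: 1.98
tool_pos: [454.1, -265.6, 191.4]
tcp_rot: [-3.141, 0.0, 0.266]
contact_force: [-0.9, -0.1, -0.0]
grip_width: 92.0
finger_force: 0.0
```

```bash
python3 - <<'E'
from h import *
o=get_obs();im=capture("wrist");print(o["time"],o["tool_pos"],o["tcp_rot"],o["contact_force"])
np.save("w1.npy",np.r_[o["tool_pos"],o["tcp_rot"]])
cv2.imwrite("pics/w1.png",cv2.convertScaleAbs(im[:,:,::-1],alpha=1.6))
E
```

```text
1.975 [ 454.0891209  -265.62560594  191.42963988] [-3.14075014e+00  2.68526008e-04  2.65525684e-01] [-0.87717121 -0.09516415 -0.00426184]
```

View pics/w1.png

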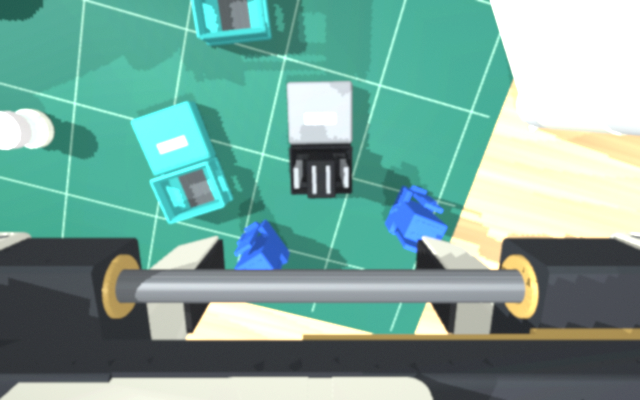

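Wrist view: the grey charger box spans (288,83) to (352,146). The pack tabs are at (297,170) and (346,172), almost in line with the tool.

```bash
python3 - <<'E'
from h import *
v=np.load("w1.npy");o=dict(tool_pos=v[:3],tcp_rot=v[3:]);c=cam("wrist",o)
R=Ro.from_euler('xyz',v[3:]).as_matrix()
im=cv2.imread("pics/w1.png")
hsv=cv2.cvtColor(im,cv2.COLOR_BGR2HSV)
m=((hsv[...,1]<60)&(hsv[...,2]>110)).astype(np.uint8); m[:70]=0;m[150:]=0;m[:,:280]=0;m[:,370:]=0
m=cv2.morphologyEx(m,cv2.MORPH_OPEN,np.ones((5,5)))
cs,_=cv2.findContours(m,0,2)
q=max(cs,key=cv2.contourArea);r=cv2.minAreaRect(q);P=np.array([ray(c,p,22) for p in cv2.boxPoints(r)])
print("box",r,P.mean(0).round(1),[np.linalg.norm(P[i]-P[i-1]).round(1) for i in range(4)],[np.degrees(np.arctan2(*(P[i]-P[i-1])[1::-1])).round(1) for i in range(4)])
m=((hsv[...,1]<90)&(hsv[...,2]>120)).astype(np.uint8);m[:150]=0;m[200:]=0;m[:,:285]=0;m[:,360:]=0
n,l,st,ce=cv2.connectedComponentsWithStats(m)
for i in range(1,n):
  if st[i,4]>10: print(st[i],ce[i].round(1),ray(c,ce[i],74).round(1))
print(R[:,:2].T.round(3))
d=np.vstack([cv2.resize(im[140:205,280:365],(680,520),interpolation=cv2.INTER_CUBIC)]);cv2.imwrite("pics/w1c.png",d)
E
```

```text
box ((319.0, 112.0), (62.0, 64.0), 90.0) [ 518.  -248.4   22. ] [np.float64(59.2), np.float64(61.8), np.float64(59.2), np.float64(64.5)] [np.float64(13.9), np.float64(-74.8), np.float64(-163.5), np.float64(105.2)]
[293 161   9  28 204] [296.9 174.5] [ 462.2 -243.5   74. ]
[342 161   7  27 157] [345.  175.1] [ 472.8 -284.6   74. ]
[352 162   5  17  26] [353.7 171.2] [ 478.2 -291.    74. ]
[311 165   6  30 150] [313.8 179. ] [ 462.2 -259.    74. ]
[325 165   6  29 159] [327.7 178.7] [ 465.7 -270.7   74. ]
[[ 0.965  0.262 -0.   ]
 [ 0.262 -0.965 -0.001]]
```

View pics/w1c.png

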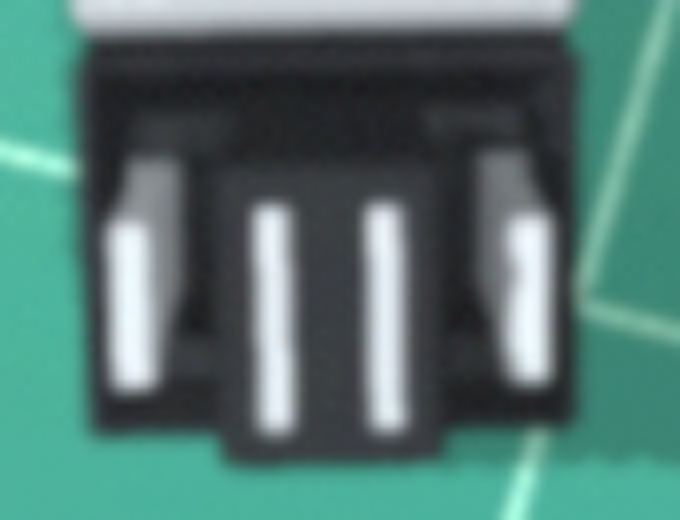

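```bash
python3 - <<'E'
from h import *
v=np.load("w1.npy");c=cam("wrist",dict(tool_pos=v[:3],tcp_rot=v[3:]))
a,b=ray(c,(296.5,178.1),74),ray(c,(346.25,177.25),74);t=ray(c,(321.2,179.75),83)
print(a,b,(a+b)/2,np.linalg.norm(a-b),np.degrees(np.arctan2(*(a-b)[1::-1]))-90,t)
R=Ro.from_euler('xyz',v[3:]).as_matrix();print(R.T@((a+b)/2-v[:3]),R.T@(t-v[:3]))
E
```

```text
[ 458.98627322 -243.96947731   74.        ] [ 471.2846737  -286.20182139   74.        ] [ 465.13547346 -265.08564935   74.        ] 43.986606388675256 16.235987421844115 [ 464.9480897  -264.95419415   83.        ]
[ 10.83245574   2.47664524 117.42469038] [ 10.6837182    2.29304178 108.42488149]
```

Request:
{"name": "arm_command", "arguments": {"gripper": [91.8,91.8,91.8,91.8,91.8], "dp": [[0.43,0.1,0.5],[0,0,1],[0,0,1],[0,0,0.5],[0,0,0]], "twist": [0,0,0,0,0]}}

```text
time: 2.65
tool_pos: [463.9, -266.3, 115.9]
tcp_rot: [-3.14, 0.001, 0.265]
contact_force: [-0.1, -0.5, -0.0]
grip_width: 91.9
finger_force: 0.0
```

```bash
python3 - <<'E'
from h import *
o=get_obs();im=capture("wrist");print(o["time"],o["tool_pos"],o["tcp_rot"])
np.save("w2.npy",np.r_[o["tool_pos"],o["tcp_rot"]])
cv2.imwrite("pics/w2.png",cv2.convertScaleAbs(im[:,:,::-1],alpha=1.6))
E
```

```text
2.65 [ 463.94586959 -266.26192968  115.88310346] [-3.13991197e+00  1.23816691e-03  2.64941130e-01]
```

View pics/w2.png

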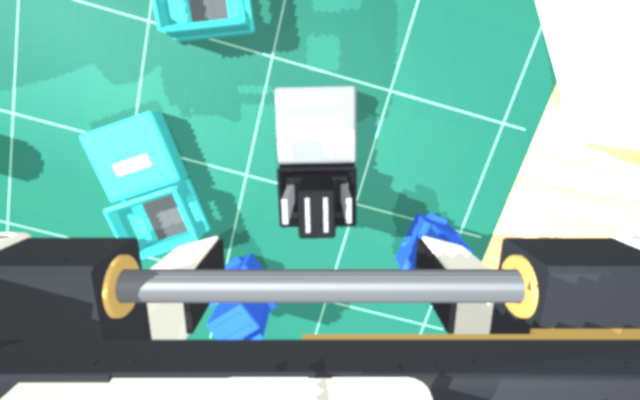

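The pack now sits mid-image, with its top stripes at (307,217) and (325,217). I'll check centring and finger clearance to the blue packs.

```bash
python3 - <<'E'
from h import *
v=np.load("w2.npy");c=cam("wrist",dict(tool_pos=v[:3],tcp_rot=v[3:]));R=Ro.from_euler('xyz',v[3:]).as_matrix()
im=cv2.imread("pics/w2.png");hsv=cv2.cvtColor(im,cv2.COLOR_BGR2HSV)
m=((hsv[...,1]<90)&(hsv[...,2]>150)).astype(np.uint8);m[:168]=0;m[238:]=0;m[:,:280]=0;m[:,356:]=0
n,l,st,ce=cv2.connectedComponentsWithStats(m)
for i in range(1,n):
  if st[i,4]>10: print(st[i],ce[i].round(1),[(R.T@(ray(c,ce[i],z)-v[:3])).round(1) for z in(74,83)])
print([(R.T@(ray(c,p,74)-v[:3])).round(1) for p in((286,212),(350,211))])
m=((hsv[...,0]>108)&(hsv[...,0]<125)&(hsv[...,1]>150)).astype(np.uint8)
t=cv2.imread("pics/top0.png");h=cv2.cvtColor(t,cv2.COLOR_BGR2HSV)
m=((h[...,0]>110)&(h[...,0]<130)&(h[...,1]>150)).astype(np.uint8);n,l,st,ce=cv2.connectedComponentsWithStats(m)
T=cam("top")
for i in range(1,n):
  if st[i,4]>50:
    P=np.array([R.T@(ray(T,p[::-1],50)-v[:3]) for p in np.argwhere(l==i)]);print("blue toolframe",P.min(0).round(),P.max(0).round())
E
```

```text
[280 186  13  39 357] [286.3 205.1] [array([  5.8, -21.8,  41.9]), array([  8.2, -20.9,  32.9])]
[304 197   7  37 228] [307.1 214.8] [array([-1.1, -7.7, 41.9]), array([ 1.6, -7.3, 32.9])]
[322 197   7  36 222] [325.3 214. ] [array([-0.5,  4.9, 41.9]), array([ 2.1,  4.7, 32.9])]
[344 196   8  28 189] [348.  209.3] [array([ 2.9, 20.3, 41.8]), array([ 5.4, 19.6, 32.8])]
[344 226   6  12  29] [346.4 232.1] [array([-13.6,  19.6,  41.9]), array([-10.5,  18.9,  32.9])]
[array([  0.9, -22.1,  41.9]), array([ 1.6, 21.8, 41.8])]
blue toolframe [-73.  58.  66.] [-22. 120.  66.]
blue toolframe [-111.  -96.   66.] [-60. -42.  66.]
```

Request:
{"name": "arm_command", "arguments": {"gripper": [75,70,65,60,55], "dp": [[0.05,-0.03,0.6],[0,0,1],[0,0,0.7],[0,0,0.3],[0,0,0]], "twist": [0,0,0,0,0]}}

```text
time: 3.32
tool_pos: [465.3, -265.4, 51.7]
tcp_rot: [-3.141, 0.0, 0.265]
contact_force: [0.6, 0.1, 0.3]
grip_width: 56.3
finger_force: 0.0
```

Request:
{"name": "arm_command", "arguments": {"gripper": [53,51,50,49,48], "dp": [[0,0,0],[0,0,0],[0,0,0],[0,0,0],[0,0,0]], "twist": [0,0,0,0,0]}}

```text
time: 3.95
tool_pos: [465.3, -265.5, 52.0]
tcp_rot: [3.141, -0.0, 0.265]
contact_force: [-0.8, 0.1, 0.4]
grip_width: 48.2
finger_force: 0.0
```

Request:
{"name": "arm_command", "arguments": {"gripper": [46,44,42,40,38], "dp": [[0,0,0],[0,0,0],[0,0,0],[0,0,0],[0,0,0]], "twist": [0,0,0,0,0]}}

```text
time: 4.58
tool_pos: [465.3, -265.4, 51.9]
tcp_rot: [3.142, 0.0, 0.265]
contact_force: [0.2, -0.8, 0.4]
grip_width: 38.4
finger_force: 0.0
```

Request:
{"name": "arm_command", "arguments": {"gripper": [37,36,35,34,33], "dp": [[0,0,0],[0,0,0],[0,0,0],[0,0,0],[0,0,0]], "twist": [0,0,0,0,0]}}

```text
time: 5.2
tool_pos: [465.3, -265.5, 51.9]
tcp_rot: [3.142, -0.0, 0.265]
contact_force: [0.5, -0.3, 1.1]
grip_width: 33.3
finger_force: 0.0
```

The fingers closed past the tab width with no force, so something is off. I'll look.

```bash
python3 - <<'E'
from h import *
o=get_obs();print({k:np.round(o[k],2) for k in o})
im=capture("wrist");a=im[100:400,160:480]
s=capture("scene");b=cv2.resize(s[90:210,220:348],(320,300),interpolation=cv2.INTER_CUBIC)
cv2.imwrite("pics/w3.png",cv2.convertScaleAbs(np.hstack([a,b])[:,:,::-1],alpha=1.5))
E
```

```text
{'time': np.float64(5.2), 'joint_positions': array([-0.66,  0.51,  1.68, -0.  ,  0.95,  0.64]), 'dq': array([-0.,  0.,  0., -0., -0.,  0.]), 'tau': array([-0.000e+00, -4.708e+01, -1.974e+01,  7.000e-02, -2.000e-02,
        0.000e+00]), 'tool_pos': array([ 465.31, -265.46,   51.94]), 'tcp_rot': array([ 3.14, -0.  ,  0.26]), 'contact_force': array([ 0.48, -0.31,  1.09]), 'moment': array([0.  , 0.06, 0.03]), 'finger_force': np.float64(0.0), 'grip_width': np.float64(33.28)}
```

View pics/w3.png

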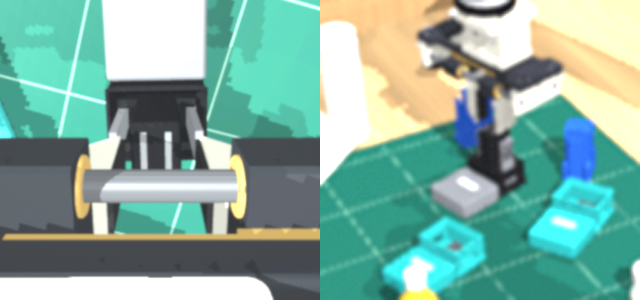

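```bash
python3 - <<'E'
from h import *
o=get_obs();R=Ro.from_euler('xyz',o["tcp_rot"]).as_matrix();p=np.array(o["tool_pos"])
w=capture("wrist")[:,:,::-1];s=capture("scene")[:,:,::-1]
def ov(im,c,x0,y0,W,H,k):
    d=cv2.convertScaleAbs(cv2.resize(im[y0:y0+H,x0:x0+W],None,fx=k,fy=k,interpolation=cv2.INTER_CUBIC),alpha=1.7)
    for q,col in[((0,0,0),(0,0,255)),((0,-16.6,0),(0,255,255)),((0,16.6,0),(0,255,255)),((0,0,p[2]-83),(255,0,255)),((0,-22,p[2]-74),(255,255,0)),((0,22,p[2]-74),(255,255,0))]:
        u=proj(c,p+R@np.array(q));cv2.circle(d,tuple(int(t) for t in (u-[x0,y0])*k),3,col,-1)
    return d
a=ov(w,cam("wrist",o),240,160,160,150,2.5);b=ov(s,cam("scene"),250,90,80,75,5)
cv2.imwrite("pics/w4.png",np.hstack([a,b]))
E
```

```text
(no output)
```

View pics/w4.png

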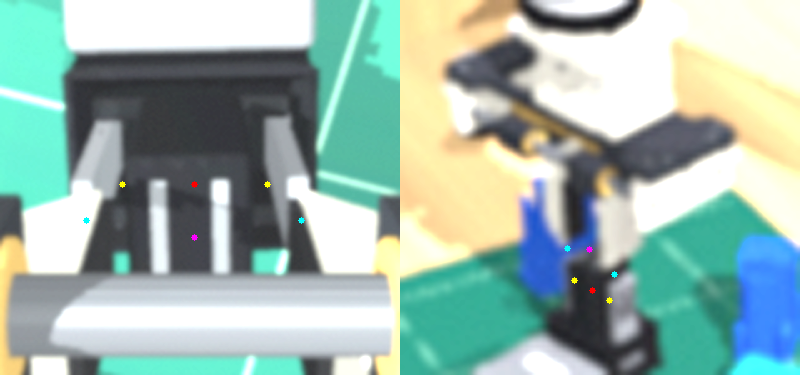

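Picture: the fingers have closed above the tabs. The tips appear level with the tab tops at (85,188) and (298,188) in the left crop, and at (612,262) in the right one. So the real tips are about 25–30 mm above the reported TCP. Before going lower I'll quantify this from the w1 finger corners and the free-space views.

```bash
python3 - <<'E'
from h import *
im=cv2.imread("pics/w1.png");hsv=cv2.cvtColor(im,cv2.COLOR_BGR2HSV)
for r in range(234,262,3):
    print(r,"L",[tuple(int(t) for t in hsv[r,x]) for x in range(196,232,4)])
    print(r,"R",[tuple(int(t) for t in hsv[r,x]) for x in range(408,444,4)])
c=get_calibration("wrist");K=c["mtx"];M=np.linalg.inv(c["mount"])
for h in(0,15,25,30,35):
    for x in (9.5,-9.5):
        print(h,x,[ (lambda q:(K@q[:3]/q[2])[:2].round(0))(M@np.array([x,y,-h,1])) for y in(-46,46)])
E
```

```text
234 L [(83, 149, 178), (83, 145, 179), (83, 148, 178), (83, 148, 179), (83, 144, 179), (82, 128, 187), (82, 117, 202), (81, 98, 229), (81, 95, 230)]
234 R [(104, 159, 255), (104, 161, 255), (104, 159, 255), (104, 161, 255), (105, 151, 255), (104, 159, 255), (104, 161, 255), (106, 165, 255), (106, 165, 255)]
237 L [(83, 149, 178), (83, 148, 178), (83, 128, 182), (78, 68, 203), (63, 23, 232), (49, 19, 230), (84, 142, 174), (83, 149, 178), (83, 141, 184)]
237 R [(106, 165, 255), (104, 159, 255), (104, 159, 255), (105, 149, 255), (90, 4, 255), (106, 49, 255), (106, 103, 255), (108, 164, 255), (110, 185, 255)]
240 L [(80, 76, 198), (69, 32, 226), (43, 19, 245), (37, 18, 250), (37, 18, 250), (35, 15, 181), (86, 78, 72), (83, 151, 171), (83, 149, 178)]
240 R [(111, 189, 198), (110, 188, 255), (108, 170, 255), (113, 142, 131), (0, 0, 255), (35, 18, 253), (39, 13, 250), (83, 9, 240), (107, 44, 232)]
243 L [(37, 18, 250), (35, 17, 251), (35, 17, 251), (35, 17, 251), (32, 16, 222), (60, 6, 82), (110, 17, 45), (83, 149, 168), (83, 149, 178)]
243 R [(111, 191, 198), (110, 192, 186), (110, 180, 17
[... 1616 characters left out ...]
18, 43), (120, 11, 45), (83, 134, 118), (83, 151, 176)]
261 R [(83, 149, 178), (84, 148, 178), (81, 96, 120), (110, 19, 40), (90, 7, 38), (120, 13, 40), (120, 19, 40), (110, 17, 45), (33, 15, 155)]
0 9.5 [array([237., 218.]), array([399., 218.])]
0 -9.5 [array([238., 249.]), array([397., 249.])]
15 9.5 [array([230., 226.]), array([406., 226.])]
15 -9.5 [array([232., 260.]), array([403., 260.])]
25 9.5 [array([225., 232.]), array([410., 232.])]
25 -9.5 [array([228., 268.]), array([408., 268.])]
30 9.5 [array([222., 236.]), array([413., 236.])]
30 -9.5 [array([225., 272.]), array([410., 272.])]
35 9.5 [array([220., 239.]), array([415., 240.])]
35 -9.5 [array([222., 276.]), array([413., 277.])]
```

Request:
{"name": "arm_command", "arguments": {"gripper": [45,56,60,60,60], "dp": [[0,0,0],[0,0,0],[0,0,0],[0,0,0.3],[0,0,0.3]], "twist": [0,0,0,0,0]}}

```text
time: 6.02
tool_pos: [465.2, -265.4, 36.3]
tcp_rot: [-3.142, 0.0, 0.265]
contact_force: [-0.3, 0.5, -0.3]
grip_width: 59.8
finger_force: 0.0
```

Request:
{"name": "arm_command", "arguments": {"gripper": [60,60,60,60,60], "dp": [[0,0,0.2],[0,0,0.2],[0,0,0.1],[0,0,0],[0,0,0]], "twist": [0,0,0,0,0]}}

```text
time: 6.65
tool_pos: [465.5, -265.6, 24.6]
tcp_rot: [3.141, -0.0, 0.265]
contact_force: [-0.1, 0.5, 0.0]
grip_width: 60.5
finger_force: 0.0
```

```bash
python3 - <<'E'
from h import *
o=get_obs();R=Ro.from_euler('xyz',o["tcp_rot"]).as_matrix();p=np.array(o["tool_pos"]);print(p,o["contact_force"],o["grip_width"])
w=capture("wrist")[:,:,::-1];s=capture("scene")[:,:,::-1]
def ov(im,c,x0,y0,W,H,k):
    d=cv2.convertScaleAbs(cv2.resize(im[y0:y0+H,x0:x0+W],None,fx=k,fy=k,interpolation=cv2.INTER_CUBIC),alpha=1.7)
    return d
a=ov(w,0,220,140,200,150,2);b=ov(s,0,260,100,60,50,6)
cv2.imwrite("pics/w5.png",np.hstack([a,b]))
E
```

```text
[ 465.45818284 -265.57340001   24.63449357] [-0.12094196  0.45657929  0.03313248] 60.457370251191726
```

View pics/w5.png

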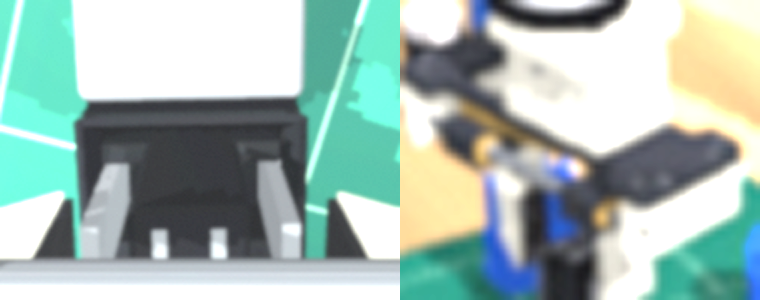

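View w5: the finger tips now flank both tabs. The gap is 11 px on the left and 28 px on the right, so the pack is about 2 mm toward -y of the tool. I'll correct that, go down 2.5 mm and close gently.

Request:
{"name": "arm_command", "arguments": {"gripper": [57,54,52,50,49], "dp": [[0,-0.07,0.1],[0,0,0],[0,0,0],[0,0,0],[0,0,0]], "twist": [0,0,0,0,0]}}

```text
time: 7.38
tool_pos: [464.9, -263.8, 22.0]
tcp_rot: [3.141, -0.0, 0.265]
contact_force: [-0.1, 0.3, 0.0]
grip_width: 49.1
finger_force: 0.0
```

Request:
{"name": "arm_command", "arguments": {"gripper": [47.5,46,44.5,43,42], "dp": [[0,0,0],[0,0,0],[0,0,0],[0,0,0],[0,0,0]], "twist": [0,0,0,0,0]}}

```text
time: 8.0
tool_pos: [464.9, -263.8, 22.0]
tcp_rot: [3.141, -0.0, 0.265]
contact_force: [-1.0, 0.4, 1.4]
grip_width: 42.1
finger_force: 5.7
```

Request:
{"name": "arm_command", "arguments": {"gripper": [41,40,39,38,37], "dp": [[0,0,0],[0,0,0],[0,0,0],[0,0,0],[0,0,0]], "twist": [0,0,0,0,0]}}

```text
time: 8.62
tool_pos: [465.0, -263.8, 22.1]
tcp_rot: [3.141, -0.0, 0.265]
contact_force: [-0.3, 0.9, 4.3]
grip_width: 37.0
finger_force: 7.4
```

Request:
{"name": "arm_command", "arguments": {"gripper": [36.5,36,35,34,33], "dp": [[0,0,0],[0,0,0],[0,0,0],[0,0,0],[0,0,0]], "twist": [0,0,0,0,0]}}

```text
time: 9.25
tool_pos: [464.9, -263.7, 22.3]
tcp_rot: [3.141, -0.0, 0.265]
contact_force: [-1.2, 1.0, 8.5]
grip_width: 33.3
finger_force: 21.5
```

Request:
{"name": "arm_command", "arguments": {"gripper": [33,33,33,33,33], "dp": [[0,0,-0.08],[0,0,-0.08],[0,0,-0.08],[0,0,0],[0,0,0]], "twist": [0,0,0,0,0]}}

```text
time: 9.88
tool_pos: [464.8, -263.7, 27.8]
tcp_rot: [-3.141, 0.0, 0.265]
contact_force: [-0.2, -0.2, -1.2]
grip_width: 33.4
finger_force: 20.7
```

Request:
{"name": "arm_command", "arguments": {"gripper": [33,33,33,33,33], "dp": [[0,0,-0.2],[0,0,-0.4],[0,0,-0.6],[0,0,-0.8],[0,0,-0.8]], "twist": [0,0,0,0,0]}}

```text
time: 10.5
tool_pos: [465.0, -263.9, 99.7]
tcp_rot: [3.141, -0.001, 0.265]
contact_force: [0.5, -0.2, -2.0]
grip_width: 33.3
finger_force: 20.7
```

Request:
{"name": "arm_command", "arguments": {"gripper": [33,33,33,33,33], "dp": [[0,0,-0.8],[0,0,-0.8],[0,0,-0.4],[0,0,0],[0,0,0]], "twist": [0,0,0,0,0]}}

```text
time: 11.12
tool_pos: [464.4, -263.5, 147.3]
tcp_rot: [-3.141, 0.001, 0.265]
contact_force: [0.8, 0.5, -1.3]
grip_width: 33.5
finger_force: 20.7
```

```bash
python3 - <<'E'
from h import *
o=get_obs();print(o["tool_pos"],o["contact_force"],o["grip_width"],o["finger_force"])
t=capture("top")[:,:,::-1];cv2.imwrite("pics/top1.png",t)
h=cv2.cvtColor(cv2.convertScaleAbs(t,alpha=1.7),cv2.COLOR_BGR2HSV)
c=cam("top")
# brass plate
sub=np.zeros(h.shape[:2],bool);sub[200:265,200:275]=1
m=(sub&(h[...,0]>10)&(h[...,0]<28)&(h[...,1]>120)).astype(np.uint8)
ys,xs=np.nonzero(m);print("brass",len(xs),xs.mean(),ys.mean(),[ray(c,(xs.mean(),ys.mean()),z).round(1) for z in(16,22,29)])
# black bay
m=(sub&(h[...,2]<70)).astype(np.uint8);m=cv2.morphologyEx(m,cv2.MORPH_CLOSE,np.ones((9,9)));m=cv2.morphologyEx(m,cv2.MORPH_OPEN,np.ones((7,7)))
q=max(cv2.findContours(m,0,2)[0],key=cv2.contourArea);r=cv2.minAreaRect(q);P=np.array([ray(c,p,40) for p in cv2.boxPoints(r)])
print("bay",r,P.mean(0).round(1),np.linalg.norm(np.diff(P,axis=0),axis=1).round(1),[np.degrees(np.arctan2(*(P[i]-P[i-1])[1::-1])).round(1) for i in range(4)])
# base grey
m=((h[...,1]<60)&(h[...,2]>100));m&=np.pad(np.ones((90,75),bool),((170,140),(200,365)));m=m.astype(np.uint8)
m=cv2.morphologyEx(m,cv2.MORPH_OPEN,np.ones((3,3)))
q=max(cv2.findContours(m,0,2)[0],key=cv2.contourArea);print("base",cv2.minAreaRect(q))
E
```

```text
[ 464.43691587 -263.46994596  147.28190547] [ 0.83956074  0.47215154 -1.29816934] 33.48139966381232 20.707739889621735
brass 63 232.77777777777777 237.3968253968254 [array([461.4, 220.7,  16. ]), array([461.1, 219.5,  22. ]), array([460.7, 218.2,  29. ])]
bay ((232.14401245117188, 237.2080078125), (23.97064971923828, 16.994117736816406), 10.30484676361084) [460.7 217.8  40. ] [45.6 65.  45.5] [np.float64(80.1), np.float64(-8.4), np.float64(-99.9), np.float64(171.2)]
base ((235.6236572265625, 213.47593688964844), (55.478736877441406, 70.307373046875), 10.784297943115234)
```

Request:
{"name": "arm_command", "arguments": {"gripper": [33,33,33,33,33], "dp": [[0,-0.4,0],[0,-0.8,0],[0,-0.9,0],[0,-0.9,0],[0,-0.9,0]], "twist": [1,1,1,1,1]}}

```text
time: 11.8
tool_pos: [458.0, -166.2, 147.2]
tcp_rot: [-3.141, 0.001, -0.175]
contact_force: [1.2, 1.0, -1.9]
grip_width: 32.9
finger_force: 20.7
```

Request:
{"name": "arm_command", "arguments": {"gripper": [33,33,33,33,33], "dp": [[-0.3,-0.9,0],[-0.3,-0.9,0],[-0.3,-0.9,0],[-0.3,-0.9,0],[-0.3,-0.9,0]], "twist": [0,0,0,0,0]}}

```text
time: 12.42
tool_pos: [440.2, -49.0, 147.3]
tcp_rot: [-3.141, 0.001, -0.172]
contact_force: [0.3, -0.9, -1.4]
grip_width: 33.3
finger_force: 20.7
```

Request:
{"name": "arm_command", "arguments": {"gripper": [33,33,33,33,33], "dp": [[-0.3,-0.9,0],[-0.3,-0.9,0],[-0.3,-0.9,0],[-0.3,-0.9,0],[-0.3,-0.9,0]], "twist": [0,0,0,0,0]}}

```text
time: 13.05
tool_pos: [422.4, 68.2, 147.3]
tcp_rot: [3.141, 0.001, -0.172]
contact_force: [0.5, 0.0, -1.7]
grip_width: 33.7
finger_force: 20.7
```

Request:
{"name": "arm_command", "arguments": {"gripper": [33,33,33,33,33], "dp": [[-0.3,-0.9,0],[-0.3,-0.9,0],[-0.3,-0.9,0],[-0.3,-0.9,0],[-0.3,-0.9,0]], "twist": [0,0,0,0,0]}}

```text
time: 13.68
tool_pos: [404.7, 185.3, 147.3]
tcp_rot: [3.141, 0.001, -0.171]
contact_force: [0.8, -0.1, -1.1]
grip_width: 33.3
finger_force: 20.7
```

Request:
{"name": "arm_command", "arguments": {"gripper": [33,33,33,33,33], "dp": [[0,-0.9,0],[0,-0.5,0],[0,0,0],[0,0,0],[0,0,0]], "twist": [0,0,0,0,0]}}

```text
time: 14.3
tool_pos: [411.1, 218.5, 147.8]
tcp_rot: [3.141, 0.0, -0.172]
contact_force: [-0.1, -0.5, -1.9]
grip_width: 33.1
finger_force: 20.7
```

```bash
python3 - <<'E'
from h import *
o=get_obs();im=capture("wrist");print(o["time"],o["tool_pos"],o["tcp_rot"],o["contact_force"],o["grip_width"])
np.save("w6.npy",np.r_[o["tool_pos"],o["tcp_rot"]])
cv2.imwrite("pics/w6.png",cv2.convertScaleAbs(cv2.resize(im[60:400,120:520,::-1],None,fx=1.75,fy=1.75,interpolation=cv2.INTER_CUBIC),alpha=1.6))
cv2.imwrite("pics/w6raw.png",im[:,:,::-1])
E
```

```text
14.3 [411.13500815 218.47872618 147.83308011] [ 3.14122694e+00  1.87414436e-04 -1.72274556e-01] [-0.06638394 -0.49340308 -1.85330853] 33.07246211047977
```

View pics/w6.png

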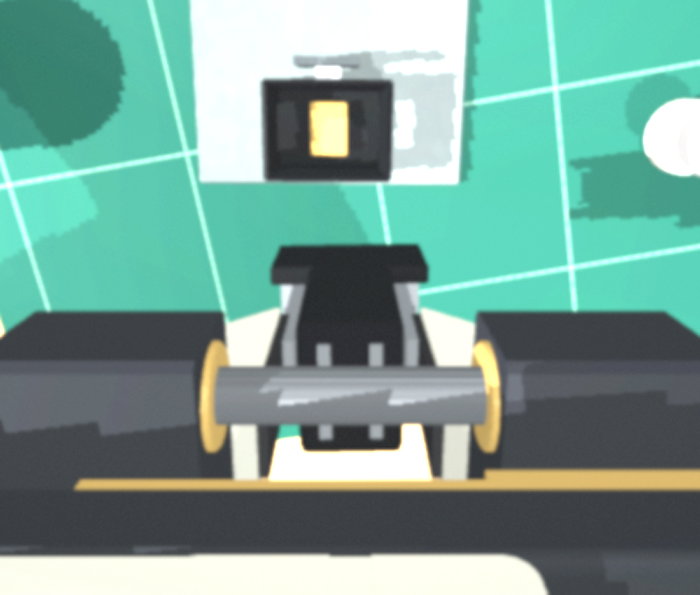

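View w6: the bay rim spans (262..392, 78..182) with the brass plate at (329,129). The held pack is upright, with its foot edge at (275..427, 245) and its stripe ends at rows 343 and 438. Next I'll measure the bay and pack in the same frame.

```bash
python3 - <<'E'
from h import *
v=np.load("w6.npy");c=cam("wrist",dict(tool_pos=v[:3],tcp_rot=v[3:]));R=Ro.from_euler('xyz',v[3:]).as_matrix()
im=cv2.convertScaleAbs(cv2.imread("pics/w6raw.png"),alpha=1.6);hsv=cv2.cvtColor(im,cv2.COLOR_BGR2HSV)
T=lambda px,z:(R.T@(ray(c,px,z)-v[:3])).round(1)
s=np.zeros(hsv.shape[:2],bool);s[98:170,262:352]=1
m=(s&(hsv[...,0]>12)&(hsv[...,0]<32)&(hsv[...,1]>60)&(hsv[...,2]>120)).astype(np.uint8)
r=cv2.minAreaRect(max(cv2.findContours(m,0,2)[0],key=cv2.contourArea));print("brass",r,[T(r[0],z) for z in(16,22,29)])
m=(s&(hsv[...,2]<95)).astype(np.uint8);m=cv2.morphologyEx(m,cv2.MORPH_CLOSE,np.ones((21,21)));m=cv2.morphologyEx(m,cv2.MORPH_OPEN,np.ones((7,7)))
r=cv2.minAreaRect(max(cv2.findContours(m,0,2)[0],key=cv2.contourArea));B=cv2.boxPoints(r)
for z in(36,42,49):
    P=np.array([T(p,z) for p in B]);d=np.diff(P,axis=0);print("rim z",z,P.mean(0).round(1),np.linalg.norm(d,axis=1).round(1),np.degrees(np.arctan2(d[:,1],d[:,0])).round(1))
# base front edge line direction (row ~ 165)
f=lambda x,y:(x/1.75+120,y/1.75+60)
a,b=T(f(200,182),8),T(f(460,184),8);print("base edge",a,b,np.degrees(np.arctan2(*(b-a)[:2])))
zt=v[2]-14
print("stripes mid",T(f(349,390.5),zt+75),"ends",T(f(323,343),zt+75),T(f(323,438),zt+75))
print("top back edge",T(f(302,449),zt+75),T(f(400,449),zt+75))
for y in(245,262): print("foot edge",y,[ (T(f(x,y),zt),T(f(x,y),zt+28)) for x in(279,423)])
print([T(f(x,280),zt+28) for x in(272,428)])
E
```

```text
brass ((307.5, 133.0), (32.0, 23.0), 90.0) [array([ 49.2, -10.2, 131.8]), array([ 49.5, -10. , 125.8]), array([ 50. ,  -9.7, 118.8])]
rim z 36 [ 49.1  -9.9 111.8] [59.4 46.4 61.8] [ 89.9 179.  -90. ]
rim z 42 [ 49.5  -9.7 105.8] [58.2 45.4 60.6] [ 90.  179.  -90.1]
rim z 49 [49.9 -9.5 98.8] [56.9 44.4 59.1] [ 90.  179.1 -90. ]
base edge [ 20.1 -79.4 139.8] [ 19.1  60.1 139.9] -0.41071539876507457
stripes mid [  0.8   0.8 -61. ] ends [ 12.6  -5.1 -61. ] [-11.6  -5.4 -61. ]
top back edge [-14.5 -10.4 -61. ] [-14.5  12.9 -61. ]
foot edge 245 [(array([ 16.8, -23.2,  14. ]), array([ 23.8, -20. , -14. ])), (array([16.8, 26. , 14. ]), array([ 23.8,  22.6, -14. ]))]
foot edge 262 [(array([ 10.7, -23.4,  14. ]), array([ 18.6, -20.1, -14. ])), (array([10.8, 26.2, 14. ]), array([ 18.6,  22.8, -14. ]))]
[array([ 13. , -22.4, -14. ]), array([ 13. ,  24.4, -14. ])]
```

Request:
{"name": "arm_command", "arguments": {"gripper": [33,33,33,33,33], "dp": [[0.5,-0.11,0],[0.7,-0.16,0.5],[0.57,-0.13,0.8],[0.2,-0.04,0.8],[0,0,0.6]], "twist": [0,0,0,0,0]}}

```text
time: 14.98
tool_pos: [462.3, 221.3, 79.3]
tcp_rot: [3.141, 0.0, -0.172]
contact_force: [0.1, -1.1, -1.9]
grip_width: 33.3
finger_force: 20.7
```

Request:
{"name": "arm_command", "arguments": {"gripper": [33,33,33,33,33], "dp": [[0,0,0.3],[0,0,0.1],[0,0,0],[0,0,0],[0,0,0]], "twist": [0,0,0,0,0]}}

```text
time: 15.6
tool_pos: [461.8, 221.7, 70.8]
tcp_rot: [-3.141, -0.001, -0.171]
contact_force: [-0.5, -0.7, -2.0]
grip_width: 33.2
finger_force: 20.7
```

Request:
{"name": "arm_command", "arguments": {"gripper": [33,33,33,33,33], "dp": [[0,0.02,0.1],[0,0,0.1],[0,0,0.07],[0,0,0.07],[0,0,0.07]], "twist": [0,0,0,0,0]}}

```text
time: 16.23
tool_pos: [461.5, 221.1, 60.0]
tcp_rot: [3.141, 0.0, -0.171]
contact_force: [0.1, -0.2, -1.5]
grip_width: 32.8
finger_force: 20.7
```

Request:
{"name": "arm_command", "arguments": {"gripper": [33,33,33,33,33], "dp": [[0,0,0.07],[0,0,0.07],[0,0,0.07],[0,0,0.07],[0,0,0.07]], "twist": [0,0,0,0,0]}}

```text
time: 16.85
tool_pos: [461.5, 221.1, 51.3]
tcp_rot: [3.141, -0.0, -0.171]
contact_force: [-0.8, 0.5, -2.5]
grip_width: 33.1
finger_force: 20.7
```

Request:
{"name": "arm_command", "arguments": {"gripper": [33,33,33,33,33], "dp": [[0,0,0.07],[0,0,0.07],[0,0,0.07],[0,0,0.07],[0,0,0.07]], "twist": [0,0,0,0,0]}}

```text
time: 17.48
tool_pos: [461.5, 221.1, 42.5]
tcp_rot: [3.142, -0.0, -0.171]
contact_force: [0.4, -0.3, -1.3]
grip_width: 32.9
finger_force: 20.7
```

Request:
{"name": "arm_command", "arguments": {"gripper": [33,33,33,33,33], "dp": [[0,0,0.06],[0,0,0.06],[0,0,0.06],[0,0,0.06],[0,0,0]], "twist": [0,0,0,0,0]}}

```text
time: 18.1
tool_pos: [461.4, 221.1, 36.5]
tcp_rot: [3.141, 0.0, -0.171]
contact_force: [0.3, 1.0, -0.8]
grip_width: 33.2
finger_force: 20.7
```

Request:
{"name": "arm_command", "arguments": {"gripper": [33,33,33,33,33], "dp": [[0,0,0.05],[0,0,0.05],[0,0,0.04],[0,0,0],[0,0,0]], "twist": [0,0,0,0,0]}}

```text
time: 18.73
tool_pos: [461.8, 221.1, 33.4]
tcp_rot: [-3.141, -0.001, -0.171]
contact_force: [0.0, -0.4, 4.3]
grip_width: 33.2
finger_force: 21.7
```

Request:
{"name": "arm_command", "arguments": {"gripper": [33,33,33,33,33], "dp": [[0,0,0.05],[0,0,0.05],[0,0,0.05],[0,0,0],[0,0,0]], "twist": [0,0,0,0,0]}}

```text
time: 19.35
tool_pos: [461.8, 221.1, 29.6]
tcp_rot: [-3.141, -0.001, -0.171]
contact_force: [-1.7, -0.7, 7.0]
grip_width: 32.9
finger_force: 22.1
```

Request:
{"name": "arm_command", "arguments": {"gripper": [33,33,33,33,33], "dp": [[0,0,0.04],[0,0,0.03],[0,0,0],[0,0,0],[0,0,0]], "twist": [0,0,0,0,0]}}

```text
time: 19.98
tool_pos: [461.8, 221.2, 28.0]
tcp_rot: [-3.141, -0.001, -0.171]
contact_force: [-0.5, 0.2, 7.4]
grip_width: 33.1
finger_force: 22.3
```

Request:
{"name": "arm_command", "arguments": {"gripper": [33,33,33,33,33], "dp": [[0,0,0.03],[0,0,0.02],[0,0,0],[0,0,0],[0,0,0]], "twist": [0,0,0,0,0]}}

```text
time: 20.6
tool_pos: [461.9, 221.2, 27.4]
tcp_rot: [-3.141, -0.001, -0.171]
contact_force: [-1.8, -1.2, 12.6]
grip_width: 33.1
finger_force: 23.2
```

Request:
{"name": "arm_command", "arguments": {"gripper": [33,33,33,33,33], "dp": [[0,0,0.02],[0,0,0],[0,0,0],[0,0,0],[0,0,0]], "twist": [0,0,0,0,0]}}

```text
time: 21.22
tool_pos: [462.0, 221.2, 27.3]
tcp_rot: [-3.141, -0.002, -0.171]
contact_force: [-4.8, -1.0, 17.8]
grip_width: 33.6
finger_force: 24.0
```

The floor is felt: force rose steeply at TCP 27.4, which puts the bay floor about 5 mm up. Now I'm releasing.

Request:
{"name": "arm_command", "arguments": {"gripper": [70,70,70,70,70], "dp": [[0,0,0],[0,0,0],[0,0,0],[0,0,0],[0,0,0]], "twist": [0,0,0,0,0]}}

```text
time: 21.85
tool_pos: [461.3, 221.0, 25.6]
tcp_rot: [3.141, 0.001, -0.171]
contact_force: [-0.8, 0.1, 0.1]
grip_width: 70.0
finger_force: 0.0
```

```bash
python3 - <<'E'
from h import *
o=get_obs();print(o["time"],o["tool_pos"],o["contact_force"],o["grip_width"])
im=cv2.convertScaleAbs(capture("wrist")[:,:,::-1],alpha=1.6);cv2.imwrite("pics/w7.png",im);np.save("w7.npy",np.r_[o["tool_pos"],o["tcp_rot"]])
hsv=cv2.cvtColor(im,cv2.COLOR_BGR2HSV)
c=cam("wrist",o);R=Ro.from_euler('xyz',o["tcp_rot"]).as_matrix()
m=((hsv[...,1]<70)&(hsv[...,2]>105)).astype(np.uint8);m[:190]=0;m[270:]=0;m[:,:270]=0;m[:,370:]=0
n,l,st,ce=cv2.connectedComponentsWithStats(m)
for i in range(1,n):
  if st[i,4]>20: print(st[i],ce[i].round(1))
E
```

```text
21.85 [461.27906671 221.00944306  25.55326028] [-0.82435003  0.11602619  0.09049489] 69.96528442929436
[290 190  62   7 256] [319.  192.1]
[ 270  223  100   47 1618] [319.6 248.8]
```

Request:
{"name": "arm_command", "arguments": {"gripper": [70,70,70,70,70], "dp": [[0,0,-0.4],[0,0,-0.8],[0,0,-0.9],[0,0,-0.9],[0,0,-0.9]], "twist": [0,0,0,0,0]}}

```text
time: 22.52
tool_pos: [461.6, 221.1, 124.8]
tcp_rot: [-3.141, -0.001, -0.171]
contact_force: [0.4, -0.8, 0.3]
grip_width: 69.9
finger_force: 0.0
```

Request:
{"name": "arm_command", "arguments": {"gripper": [91.8,91.8,91.8,91.8,91.8], "dp": [[0,0,-0.9],[0,0,-0.9],[0,0,-0.9],[0,0,0],[0,0,0]], "twist": [0,0,0,0,0]}}

```text
time: 23.15
tool_pos: [461.0, 220.9, 190.3]
tcp_rot: [3.141, 0.001, -0.171]
contact_force: [-0.3, -0.1, 0.4]
grip_width: 91.5
finger_force: 0.0
```

```bash
python3 - <<'E'
from h import *
o=get_obs();print(o["time"],o["tool_pos"],o["contact_force"])
v=np.r_[o["tool_pos"],o["tcp_rot"]];im=cv2.convertScaleAbs(capture("wrist")[:,:,::-1],alpha=1.6);cv2.imwrite("pics/w8.png",im);np.save("w8.npy",v)
c=cam("wrist",o);R=Ro.from_euler('xyz',v[3:]).as_matrix()
print("expect stripes",proj(c,[461.6,219.7,88]),"tabs",[proj(c,np.array([461.6,219.7,79])+R@[0,y,0]) for y in(-22,22)])
hsv=cv2.cvtColor(im,cv2.COLOR_BGR2HSV)
m=((hsv[...,1]<80)&(hsv[...,2]>130)).astype(np.uint8);m[:150]=0;m[235:]=0;m[:,:275]=0;m[:,370:]=0
n,l,st,ce=cv2.connectedComponentsWithStats(m)
for i in range(1,n):
  if st[i,4]>20: print(st[i],ce[i].round(1),[(R.T@(ray(c,ce[i],z)-[461.6,219.7,z])).round(1)[:2] for z in(79,88)])
for r in range(168,222,3): print(r,''.join(' .:-=+*#%@'[min(9,int(g)//26)] for g in cv2.cvtColor(im,cv2.COLOR_BGR2GRAY)[r,270:370]))
E
```

```text
23.15 [460.99830316 220.93439416 190.28802815] [-0.30614981 -0.13994445  0.3907173 ]
expect stripes [320.0083061  192.91495701] tabs [array([294.85074373, 190.59419385]), array([345.15389094, 190.61984239])]
[ 275  150   95   54 2167] [324.9 172.6] [array([15.9,  4.2]), array([17.5,  4.1])]
[340 171   8  31 203] [343.5 186.4] [array([ 3.8, 20.5]), array([ 5.7, 19.9])]
[291 172   9  30 220] [295. 187.] [array([  3.2, -21.8]), array([  5.2, -21.2])]
[310 179   6  29 159] [312.3 193.4] [array([-2.5, -6.8]), array([-0.4, -6.6])]
[324 178   6  31 173] [326.5 193.1] [array([-2.2,  5.7]), array([-0.1,  5.5])]
168 @@@@@@@@@@@@@@@@@@#=-:...::::::::::::................................::::::.....:=*%%%%%%%%%%%%%%%%%
171 @@@@@@@@@@@@@@@@@@#=-:..:-====-:::::...............................::-==+++=:...:=*%%%%%%%%%%%%%%%%%
174 @@@@@@@@@@@@@@@@@@#+-:::=+++++=::..:::::::::::::::::::::::::::::...:-=+++++=:...:=#%%%%%%%%%%%%%%%%%
177 @@@@@@@@@@@@@@@@@@#+-:-=++++++=-:.:::::::-----:-::::::-----:::::...:-=++++++-:..:=#%%%%%%%%%%%%%%%%%
180 @@@@@@@@@@@@@@@@@@#+-=+*##**++=-::::::-=*%@%*=--::::--*%@@#=-::::.
[... 699 characters left out ...]
...:::::-=*@@@%+-:::::-=*@@@%+-:::::..::::=++**+--*@@@@@@@@@@@@@@@@@@@
204 ******************+=-:::::::::::::::::-=*@@@%+-:::::-=*@@@%+-::::::::::::::::::-=*##################
207 +++++++++++++++++++++++++++++++++++=-::-=*##+--::::::-=*##+=-::-+********#%%#***********************
210 +++++++++++++++++++++++++++++++++++=-:::::::::::::-:-----------=+********#%%%#**********************
213 ++++++++++++++++++++++++++++++++++++++++++++++++++++++++++++++++*********#%@@%#*********************
216 +++++++++++++++++++++++++++++++++++++++++++++++++++++++++++++++++*********#%%%#*********************
219 +++++++++++++++++++++++++++++++++++++++++++++++++++++++++++++++++*********#%@%##********************
```

The tab tops are at columns 294.3 and 344.7. That 50.4 px spacing matches the 50.3 px expected with both tabs out at full depth. The stripes are centred on the bay to within about 1 mm. The pack is latched, so I'm handing in.

```bash
python3 -c "
from plant import *
print(close_job())"
```

```text
the job is handed in; nothing more can be done
None
```

I moved the pack from the charger to the sander bay, pressed it down to the floor and let go. The last camera view shows it centred with both tabs out, and the job is handed in; no verdict came back.

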